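# Key the antenna rotator's heading dial onto its drive pin

## Robot

A 6-joint arm with a two-finger parallel gripper is mounted at the origin on the work surface. World frame = base frame: x ahead of the robot, y to its left, z up, the work surface at z = 0. Lengths are in m, angles in rad, forces in N, time in s.
With the tool pointing down it reaches from about 0.25 to 0.775 m from the base axis. Payload 4 kg.
Tool frame: the origin (TCP) lies at the very end of the fingers, on their centre line; the grasp point (between the pads) lies 19 mm behind it; z points along the fingers, y is the line along which they close (so a half turn about z gives the same grasp; the last joint's range is limited). The gripper opens to 94 mm and grips with 3 to 60 N. Pads are 16 mm wide; open, the fingers measure 119 mm over their backs; the gripper's body (75 mm by 177 mm) begins 78 mm behind the grasp point.
Start: joints at [1.029, 0.087, 1.371, -0, 1.684, -0.103], TCP at [0.234, 0.498, 0.185] pointing down, gripper open.
Joint ranges: [-3.1, 3.1], [-0.76, 2.03], [0.27, 2.55], [-1.08, 4.22], [0.17, 2.65], [-2.57, 2.57]. Speed limits (rad/s): [2.79, 2.79, 3.14, 3.14, 3.14, 3.14].

## Interface

Orientations are given as [roll, pitch, yaw] about the fixed x, y, z axes, in that order (R = Rz(yaw) Ry(pitch) Rx(roll)).
In Python, from bench import robot, vision gives the robot as it stands.
- The arm moves only by the shell command python3 -m crank 'ROWS'. ROWS is JSON, a list of rows, each a list of 3 entries, a list of its own where there are three numbers: the closure, from 0 (fully open) to 1 (shut), then the shift along the tool's x, y, z in m, then the turn, a rotation vector about the tool's x, y, z in degrees. A call has 1 to 8 rows; each row shifts and turns the commanded pose from where the row before left it, along the tool's axes as they then stand; what a row does not reach is not made up. A row lasts 1/10 s, in which the tool goes at most 50 mm and 8.59 degrees, less where a joint would pass 70% of its speed; a pose out of reach is approached as far as the arm can. A call with a gripper value outside its range is refused whole. The fingers move at their own pace and stop on an object; the grip force is fixed at half the most. Time passes only in rows, so rows that do not move let the fingers close. It gives the time, the measured TCP pose, the force, the opening and the grip force at its end, in the units of the state.
- robot.get_obs(): the state, without advancing time (a new reading comes with each control period).
- vision.snapshot(name): name is "side" or "top" or "wrist"; returns a dict with "color" (420x560x3 uint8, red, green, blue), "z_map" (420x560 float32, m along the optical axis (not along the pixel's ray), 0 where there is no reading), "fx", "fy", "cx", "cy" (pixels), "R" (3x3) and "t" (3): a world point X has camera coordinates R X + t. Camera axes: x right, y down, z forward; pixel columns grow to the right and rows downward; lengths in m; the calibration is good to about 2 mm. The wrist camera is an equidistant fisheye: a pixel r from the principal point sees the ray r / f radians off the axis. A picture is of the moment at which its call begins.
- robot.close_job(): hands the job in; it is judged then, once.
The state is a dict: "time": time; "joint_positions": joint angles; "qvel": joint speeds; "joint_torque": joint torques, N m; "tool_pos": TCP position; "ee_rot": TCP orientation; "wrist_force": force on the tool from outside, world axes, zero at the start; "wrist_torque": the same for the moment, N m; "width": finger opening in m; "finger_force": force on a finger pad.
Only numpy, scipy, OpenCV 4.12 (cv2) and the standard library are available. Lean on these libraries where they do the work, as an engineer would, in place of code of your own. Each camera call takes 0.05 s, during which the arm holds its last target. There are 200 camera calls.

## Task

The heading dial sits loose on the spindle of the antenna rotator console, turned so that its notch misses the drive pin. With a fingertip, push the dial's yellow finger peg round, whichever way, until the notch in the rim stands over the orange pin, and only then press the dial's hub down until it is fully home and level, and move clear. Only push and press: never lift the dial off its ring, and leave the bottle, the microphone and the spare knob where they stand.

Things in the scene. Friction and masses are not known exactly. Their poses are not given: they have to be found in the camera images.
- console: Antenna rotator console, fixed to the table: dark box, flat top 45 mm above its origin, reaching x -70 to +135 mm, y -100 to +100 mm in its frame; an orange display on top at +x. Origin: at table level straight below the dial's spindle; z up. The steel spindle, 14 mm across, stands 20 mm out of the top.
- pin (a point): Tip of the console's orange drive pin: 6 mm across, round tip, 9 mm out of the console's top, 45 mm from the spindle's axis along the console's +x. An orange line, 22 mm long, runs outward from it on the console's top. Pressed with the notch off the pin, the dial catches on the pin and ends up tilted.
- dial: Loose aluminium dial, about 0.2 kg: disc 92 mm across, 12 mm thick, raised round hub on top. Origin: centre of its underside; z up. Its blind bore sits on the spindle with 1 mm play all round. At first it lies flat on the friction ring, underside 10 mm above the console's top (3 mm when home); it turns either way with light friction and stops when not pushed. Notch along its +x, finger peg at -x.
- notch (a point): Middle of the notch at the level of the dial's underside, 45 mm from its axis along its +x. The notch is 11 mm wide, straight, cut in the rim from 39 mm radius outwards; a red stripe on the disc leads to it. It is over the pin when the dial's yaw equals the console's, with about 3 degrees of play either way.
- hub (a point): Centre of the flat top of the dial's black hub, on the dial's axis, 22 mm above its underside (10 mm above the disc's face); the hub is 26 mm across. The place to press.
- peg (a point): Centre of the top of the finger peg: an upright yellow cylinder, 12 mm across, 33 mm from the dial's axis along the dial's -x, standing 18 mm above the disc's face (its top 30 mm above the dial's underside).
- ring (a joint): Black friction ring, 48 mm across, round the spindle under the dial, sliding down: 0 = up, as at the start, 0.007 m = fully down (dial home if its notch is on the pin). It takes about 7 to 9 N on the hub to push it down; then it meets a hard stop. It stays where it is left, does not spring back and does not sink under the dial's weight.
- bottle: Standing bottle of dark drink, 62 mm across, 200 mm tall, loose; origin at the centre of its underside. A bystander.
- mic: Black hand microphone lying flat, 60 x 100 x 34 mm, loose; origin at the centre of its underside. A bystander.
- spare_knob: Small black knob standing on the table, 34 mm across, 19 mm tall, loose; origin at the centre of its underside. A bystander.
Mind the look-alikes: they are no part of the job. Several things have the shape of the dial; the one meant has the colours described above.

How it is judged:
At the end, for the whole second after the job is handed in: The dial rests level (within 0.04 rad) and still, its notch around the pin (notch middle within 5 mm of the pin), its underside within 1.5 mm of its seat, the friction ring pushed down at least 5.5 of 7 mm; bottle, microphone and spare knob within 30 mm of where they stood (z of dial in the frame of console between 0.0455 and 0.0495 m and horizontal distance between notch and pin below 0.005 m and angle between dial's own z axis and vertical below 0.04 rad and value of joint ring above 0.0055 m and linear speed of dial below 0.01 m/s and angular speed of dial below 0.1 rad/s and distance of each of bottle, mic, spare_knob from where it was at the start of the episode below 0.03 m); the robot touches nothing.
It fails at once if the dial is lifted more than 7 mm above the raised ring (z of dial in the frame of console above 0.062 m).
It fails at once if the ring is pressed down more than 3 mm while the notch is over 12 mm from the pin (value of joint ring above 0.003 m and horizontal distance between notch and pin above 0.012 m).
It fails at once if the bottle is moved more than 30 mm or tipped (distance of bottle from where it was at the start of the episode above 0.03 m or angle between bottle's own z axis and vertical above 0.4 rad).
It fails at once if the microphone is moved more than 30 mm (distance of mic from where it was at the start of the episode above 0.03 m).
It fails at once if the spare knob is moved more than 30 mm (distance of spare_knob from where it was at the start of the episode above 0.03 m).
It also fails if it takes over 64 s, if anything falls off the work surface, if the arm or the gripper's body presses on something with over 40 N, if the wrist force passes 120 N, or if a joint passes its speed limit or range.

## Working session

There is one attempt and no reset: what is moved stays moved. The work goes in short steps, Python scripts to look and compute and a shell command to move; the robot and the scene stay as the last step left them, time stands still between calls to the robot, and variables do not carry over. Pictures are saved under pics/ and viewed, at most 10 in all, crops included, and the job is handed in when it is done.

```bash
ls; mkdir -p pics; python3 - <<'E'
from bench import robot, vision
import cv2, pickle
o=robot.get_obs(); print({k:o[k] for k in('time','tool_pos','ee_rot','width','wrist_force')})
for n in('top','side'):
    s=vision.snapshot(n); pickle.dump(s,open(f'{n}0.pkl','wb')); cv2.imwrite(f'pics/{n}0.png',s['color'][:,:,::-1]); print(n,s['R'],s['t'],s['fx'],s['cx'],s['cy'])
E
```

```text
pics
{'time': 0.0, 'tool_pos': array([0.2333794 , 0.49736499, 0.18363501]), 'ee_rot': array([-3.13942419e+00, -1.92378484e-04,  2.70276415e+00]), 'width': 0.09377653198801128, 'wrist_force': array([ 0.735735  , -0.86123037,  0.438308  ])}
top [[ 2.38900241e-02 -9.99714585e-01 -1.19832080e-04]
 [-9.85601305e-01 -2.35326908e-02 -1.67440379e-01]
 [ 1.67389769e-01  4.11826135e-03 -9.85882196e-01]] [0.02450591 0.57178912 0.98884597] 499.89956448612674 277.3792521345965 208.95016119370396
side [[ 0.91001328 -0.41400746  0.02176374]
 [-0.2344946  -0.55730439 -0.79650744]
 [ 0.34188905  0.71972887 -0.60423691]] [-0.4846091   0.22811379  0.97472165] 519.7294062057533 274.2398309335067 202.46073196208636
```

View pics/top0.png

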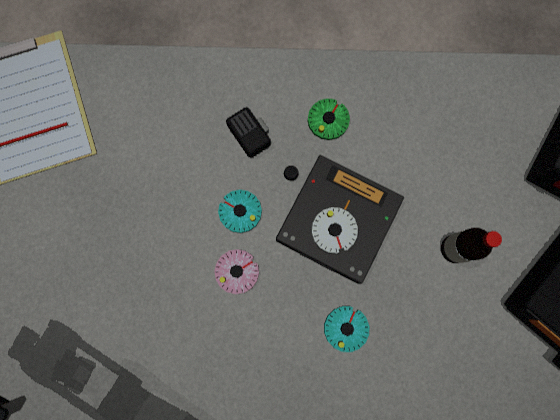

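View pics/side0.png

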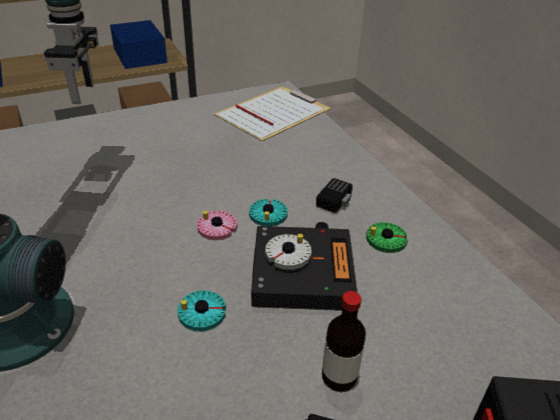

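Dial candidates in the top view are green (329,118), teal (240,211), pink (237,271), teal (347,328) and silver (335,230). Only the silver one is bare aluminium and sits on the dark console, with an orange line at (347,204) and a display. I'll measure it and confirm it in a crop.

```bash
cat > h.py <<'E'
import numpy as np, cv2
def ray(s,u,v,z):
    d=s['R'].T@np.array([(u-s['cx'])/s['fx'],(v-s['cy'])/s['fy'],1.]); c=-s['R'].T@s['t']
    return c+d*(z-c[2])/d[2]
def blobs(s,lo,hi,box,mina=3):
    x0,y0,x1,y1=box; m=cv2.inRange(cv2.cvtColor(s['color'],cv2.COLOR_RGB2HSV),lo,hi)
    k=np.zeros_like(m); k[y0:y1,x0:x1]=m[y0:y1,x0:x1]
    n,l,st,c=cv2.connectedComponentsWithStats(k)
    return [(c[i].round(1),st[i,4],l==i) for i in range(1,n) if st[i,4]>=mina]
E
python3 - <<'E'
import pickle,cv2,numpy as np
from h import *
s=pickle.load(open('top0.pkl','rb'))
B=(308,203,362,256)
for nm,lo,hi,box,z in (('yellow',(22,120,80),(35,255,255),B,.085),('red',(0,120,60),(6,255,255),B,.067),('orange',(8,120,60),(21,255,255),(325,160,390,215),.045),('hub',(0,0,0),(180,255,60),(322,218,348,243),.077)):
    for c,a,m in blobs(s,lo,hi,box):
        p=ray(s,*c,z); print(nm,c,a,p.round(4))
# console edges: dark box top
m=cv2.inRange(cv2.cvtColor(s['color'],cv2.COLOR_RGB2HSV),(0,0,0),(180,255,75))
for nm,(u,v) in dict(a=(320,155),b=(403,198),c=(362,283),d=(276,241)).items(): print(nm,ray(s,u,v,.045).round(4))
print('zmap hub/disc/console', [ (s['R'].T@(np.array([(u-s['cx'])/s['fx'],(v-s['cy'])/s['fy'],1])*s['z_map'][v,u]-s['t'])).round(4) for u,v in((335,230),(322,235),(300,240),(331,213))])
c=s['color'][150:290,270:410,::-1]; cv2.imwrite('pics/crop0.png',cv2.resize(c,None,fx=4,fy=4,interpolation=cv2.INTER_CUBIC))
E
```

```text
yellow [329.8 213.2] 24 [ 0.5587 -0.0669  0.085 ]
red [338.7 242.4] 18 [ 0.5025 -0.087   0.067 ]
orange [358.3 186.2] 620 [ 0.624  -0.1303  0.045 ]
orange [346.6 204.5] 25 [ 0.5844 -0.1058  0.045 ]
hub [334.4 229.4] 132 [ 0.5274 -0.0771  0.077 ]
a [ 0.6897 -0.0494  0.045 ]
b [ 0.601  -0.2236  0.045 ]
c [ 0.4233 -0.1372  0.045 ]
d [0.5046 0.0394 0.045 ]
zmap hub/disc/console [array([ 0.5259, -0.078 ,  0.0795]), array([ 0.5171, -0.0535,  0.0635]), array([ 0.508 , -0.01  ,  0.0434]), array([ 0.559 , -0.0692,  0.0859])]
```

View pics/crop0.png

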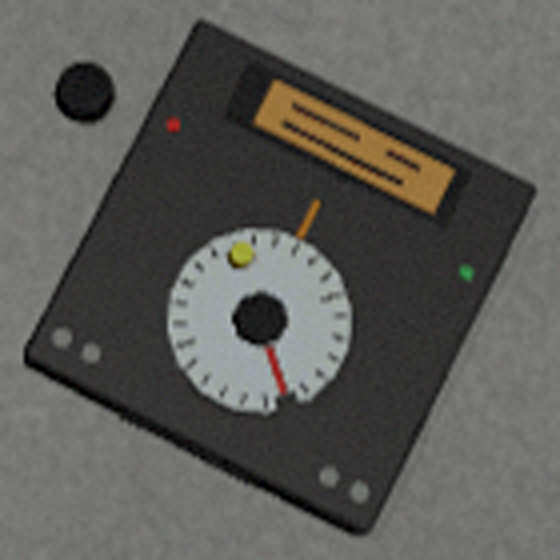

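The crop confirms the silver dial: peg at crop (241,254), red stripe pointing to (284,392), orange line at (309,218). Hub is at (0.527,-0.077). Console yaw is about -26.5° and dial yaw about -161°, so the peg has to go counter-clockwise from ~19° to ~153°. Moving over with the gripper shut.

```bash
python3 -m crank '[[1,[-0.039,-0.028,0],[0,0,0]],[1,[-0.039,-0.028,0],[0,0,0]],[1,[-0.039,-0.028,0],[0,0,0]],[1,[-0.039,-0.028,0],[0,0,0]],[1,[-0.039,-0.028,0],[0,0,0]],[1,[-0.039,-0.028,0],[0,0,0]],[1,[-0.039,-0.028,0],[0,0,0]]]'; python3 -m crank '[[1,[-0.039,-0.028,0],[0,0,0]],[1,[-0.039,-0.028,0],[0,0,0]],[1,[-0.039,-0.028,0],[0,0,0]],[1,[-0.039,-0.028,0],[0,0,0]],[1,[-0.039,-0.028,0],[0,0,0]],[1,[-0.039,-0.028,0],[0,0,0]],[1,[-0.039,-0.028,0],[0,0,0]]]'; python3 -m crank '[[1,[0,0,0],[0,0,8.5]],[1,[0,0,0],[0,0,8.5]],[1,[0,0,0],[0,0,8.5]],[1,[0,0,0],[0,0,8.5]],[1,[0,0,0],[0,0,8.5]],[1,[0,0,0],[0,0,8.5]],[1,[0,0,0],[0,0,8.5]],[1,[0,0,0],[0,0,8.5]]]'; python3 -m crank '[[1,[0,0,0],[0,0,8.5]],[1,[0,0,0],[0,0,8.5]],[1,[0,0,0],[0,0,8.5]],[1,[0,0,0],[0,0,8.5]],[1,[0,0,0],[0,0,8.5]],[1,[0,0,0],[0,0,8.5]],[1,[0,0,0],[0,0,8.5]],[1,[0,0,0],[0,0,8.5]]]'; python3 -m crank '[[1,[0,0,0],[0,0,8]],[1,[0,0,0],[0,0,8]],[1,[0,0,0],[0,0,0]],[1,[0,0,0],[0,0,0]]]'
```

```text
time: 0.8
tool_pos: [0.3978, 0.2027, 0.1844]
ee_rot: [-3.142, -0.0, 2.703]
wrist_force: [0.1, -0.5, -0.4]
width: 0.0413
finger_force: 0.0
time: 1.5
tool_pos: [0.5618, -0.0907, 0.1842]
ee_rot: [3.141, -0.001, 2.702]
wrist_force: [0.2, 0.6, -0.4]
width: 0.0003
finger_force: 0.0
time: 2.3
tool_pos: [0.5611, -0.0888, 0.184]
ee_rot: [-3.14, -0.0, 1.51]
wrist_force: [0.0, -0.4, 0.0]
width: 0.0004
finger_force: 0.0
time: 3.1
tool_pos: [0.561, -0.0888, 0.184]
ee_rot: [-3.141, 0.001, 0.323]
wrist_force: [0.4, 0.0, 0.1]
width: 0.0005
finger_force: 0.0
time: 3.5
tool_pos: [0.5612, -0.0888, 0.1843]
ee_rot: [-3.141, 0.001, 0.053]
wrist_force: [0.4, 0.2, -0.8]
width: 0.0006
finger_force: 0.0
```

```bash
python3 - <<'E'
from bench import robot, vision
import cv2, pickle
s=vision.snapshot('wrist'); pickle.dump(s,open('w1.pkl','wb')); cv2.imwrite('pics/w1.png',s['color'][:,:,::-1]); print(s['R'],s['t'],s['fx'],s['fy'],s['cx'],s['cy'])
E
```

```text
[[ 5.26554234e-02 -9.98612515e-01 -6.71883722e-04]
 [-9.57465556e-01 -5.06769248e-02  2.84062595e-01]
 [-2.83702511e-01 -1.43141307e-02 -9.58805502e-01]] [-0.11811749  0.50451093  0.55016588] 325.19226210127806 325.19226210127806 281.3113985385924 207.79597390141643
```

View pics/w1.png

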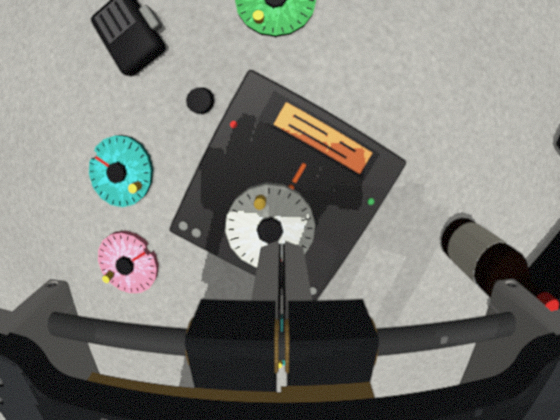

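Wrist view: hub at (269,229), peg at (260,202), orange line (292,187)–(304,165). Fingers are shut and right behind. One fisheye measurement to refine.

```bash
cat >> h.py <<'E'
def fray(s,u,v,z):
    a=np.array([u-s['cx'],v-s['cy']]); r=np.hypot(*a); th=r/s['fx']
    d=s['R'].T@np.r_[a/r*np.sin(th),np.cos(th)]; c=-s['R'].T@s['t']
    return c+d*(z-c[2])/d[2]
E
python3 - <<'E'
import pickle
from h import *
s=pickle.load(open('w1.pkl','rb'))
P={}
for nm,lo,hi,box,z in (('yellow',(15,80,60),(35,255,255),(250,192,272,212),.085),('orange',(0,120,60),(21,255,255),(288,160,308,190),.045),('hub',(0,0,0),(180,255,60),(255,215,284,244),.077)):
    for c,a,m in blobs(s,lo,hi,box,8):
        P[nm]=fray(s,*c,z); print(nm,c,a,P[nm].round(4))
ang=lambda a,b:np.degrees(np.arctan2(*(P[b]-P[a])[1::-1]))
print(ang('hub','yellow'),ang('hub','orange'),np.linalg.norm((P['yellow']-P['hub'])[:2]))
print(fray(s,269.5,229,.077))
E
```

```text
yellow [259.6 202.1] 148 [ 0.5614 -0.068   0.085 ]
orange [298.8 172.5] 135 [ 0.5849 -0.106   0.045 ]
orange [291.1 186.2] 24 [ 0.5696 -0.0988  0.045 ]
hub [269.4 229.8] 461 [ 0.5308 -0.0783  0.077 ]
18.706368562777243 -27.734726667647212 0.032367011327081245
[ 0.5316317  -0.07839883  0.077     ]
```

```bash
python3 -m crank '[[1,[0.0015,0.006,0.03],[0,0,0]],[1,[0,0,0.03],[0,0,0]],[1,[0,0,0.025],[0,0,0]],[1,[0,0,0.012],[0,0,0]],[1,[0,0,0.007],[0,0,0]],[1,[0,0,0.006],[0,0,0]],[1,[0,0,0],[0,0,0]]]'
```

```text
time: 4.25
tool_pos: [0.5635, -0.0949, 0.075]
ee_rot: [3.142, -0.0, 0.05]
wrist_force: [-0.1, 0.1, -0.6]
width: 0.0007
finger_force: 0.0
```

```bash
python3 -m crank '[[1,[0.002,-0.0042,0],[0,0,-7]],[1,[0.002,-0.0042,0],[0,0,-7]],[1,[0.002,-0.0042,0],[0,0,-7]],[1,[0.002,-0.0042,0],[0,0,-7]],[1,[0.002,-0.0042,0],[0,0,-7]],[1,[0.002,-0.0042,0],[0,0,-7]],[1,[0.002,-0.0042,0],[0,0,-7]],[1,[0,0,0],[0,0,0]]]'; python3 - <<'E'
from bench import vision
import numpy as np,cv2
from h import *
s=vision.snapshot('top'); C=np.array([.529,-.0777])
for nm,lo,hi,z in(('yellow',(22,120,80),(35,255,255),.085),('red',(0,120,60),(6,255,255),.067)):
    for c,a,m in blobs(s,lo,hi,(308,203,362,256),5): p=ray(s,*c,z); print(nm,c,a,p,np.degrees(np.arctan2(*(p[:2]-C)[::-1])))
cv2.imwrite('pics/top2.png',cv2.resize(s['color'][130:310,240:460,::-1],None,fx=3,fy=3))
E
```

```text
time: 5.05
tool_pos: [0.565, -0.0629, 0.0764]
ee_rot: [3.139, -0.001, 0.906]
wrist_force: [0.0, -0.6, -0.0]
width: 0.0002
finger_force: 0.0
red [338.5 242.1] 19 [ 0.5030983  -0.08658677  0.067     ] -161.06310181222054
```

View pics/top2.png

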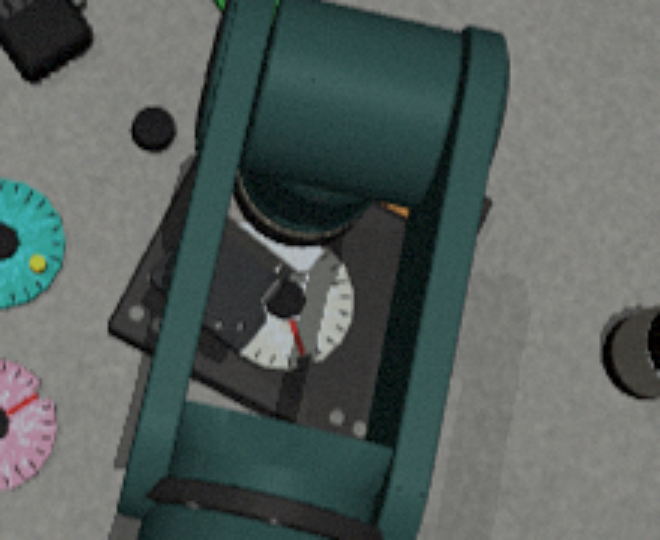

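The dial's stripe, at crop (298,337), hasn't moved although the tip should have reached the peg. Looking from the side and wrist.

```bash
python3 - <<'E'
from bench import vision,robot
import numpy as np,cv2
o=robot.get_obs(); print(o['tool_pos'],o['wrist_force'],o['ee_rot'],o['time'])
s=vision.snapshot('side');w=vision.snapshot('wrist')
a=cv2.resize(s['color'][190:330,230:370],(560,560),interpolation=cv2.INTER_CUBIC)
b=cv2.resize(w['color'][140:300,180:380],(240,192))
c=np.zeros((560,800,3),np.uint8); c[:,:560]=a; c[:192,560:]=b; 
cv2.imwrite('pics/sw3.png',c[:,:,::-1])
E
```

```text
[ 0.56494977 -0.06329169  0.07618684] [-0.08463032 -1.26903511  0.70330361] [ 3.13924846e+00 -1.12179351e-03  9.03263722e-01] 5.1
```

View pics/sw3.png

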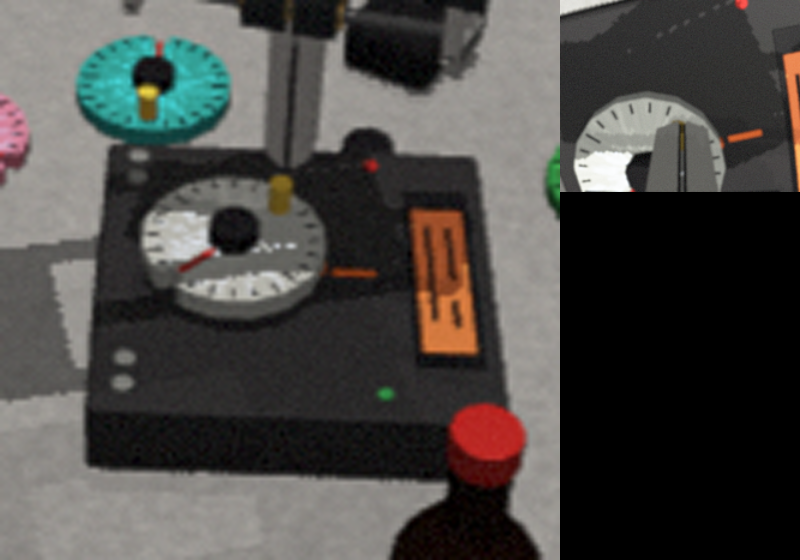

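```bash
python3 - <<'E'
import pickle
from h import *
s=pickle.load(open('side0.pkl','rb'));t=pickle.load(open('top0.pkl','rb'))
def pr(s,X):
    q=s['R']@np.array(X)+s['t']; return (q[:2]/q[2]*s['fx']+[s['cx'],s['cy']]).round(1)
print('tcp side',pr(s,[.565,-.0632,.0762]),'seen ~ (302,231)')
print('peg pred side',pr(s,[.5600,-.0675,.085]), 'hub pred',pr(s,[.529,-.0777,.077]))
for nm,lo,hi,z in(('yellow',(22,120,80),(35,255,255),.085),('hub',(0,0,0),(180,255,50),.077)):
    for c,a,m in blobs(s,lo,hi,(275,228,310,262),20): print(nm,c,a,ray(s,*c,z).round(4))
E
```

```text
tcp side [301.9 236.3] seen ~ (302,231)
peg pred side [300.9 235. ] hub pred [289.4 244.9]
yellow [299.8 237.1] 36 [ 0.5548 -0.0725  0.085 ]
hub [294.1 231.6] 252 [ 0.5563 -0.0441  0.077 ]
hub [288.  247.3] 101 [ 0.5234 -0.0831  0.077 ]
```

```bash
python3 - <<'E'
from bench import vision
import pickle
from h import *
s=vision.snapshot('side'); pickle.dump(s,open('side3.pkl','wb'))
def pt(u,v):
    return (s['R'].T@(np.array([(u-s['cx'])/s['fx'],(v-s['cy'])/s['fy'],1])*s['z_map'][v,u]-s['t'])).round(4)
for v in range(214,246,2): print(v,[ (u,s['color'][v,u].tolist(),pt(u,v).tolist()) for u in (299,304)])
E
```

```text
214 [(299, [83, 81, 78], [0.5516, -0.0687, 0.1435]), (304, [86, 84, 80], [0.5607, -0.0727, 0.1435])]
216 [(299, [83, 80, 79], [0.5529, -0.0669, 0.1366]), (304, [86, 83, 82], [0.5606, -0.0734, 0.139])]
218 [(299, [85, 84, 80], [0.5533, -0.0667, 0.1313]), (304, [82, 78, 76], [0.5617, -0.072, 0.1325])]
220 [(299, [85, 83, 79], [0.5532, -0.0674, 0.1267]), (304, [85, 83, 80], [0.5616, -0.0729, 0.1281])]
222 [(299, [84, 81, 81], [0.5542, -0.0661, 0.1202]), (304, [85, 84, 80], [0.5622, -0.0723, 0.1223])]
224 [(299, [86, 83, 79], [0.5545, -0.0661, 0.1149]), (304, [86, 83, 80], [0.5611, -0.0749, 0.1195])]
226 [(299, [90, 85, 83], [0.5538, -0.068, 0.1114]), (304, [87, 85, 82], [0.5612, -0.0752, 0.1144])]
228 [(299, [84, 80, 81], [0.555, -0.0663, 0.1044]), (304, [87, 85, 80], [0.5618, -0.0748, 0.1088])]
230 [(299, [82, 81, 79], [0.5541, -0.0685, 0.1011]), (304, [86, 83, 81], [0.5631, -0.0732, 0.1018])]
232 [(299, [34, 33, 34], [0.5825, -0.018, 0.0466]), (304, [31, 32, 31], [0.5927, -0.022, 0.0464])]
234 [(299, [122, 101, 38], [0.5575, -0.0635, 0.0853]), (304, [22, 22, 25], [0.5885, -0.03, 0.0484])]
236 [(299, [122, 99, 33], [0.5541, -0.0702, 0.0864]), (304, [19, 21, 19], [0.587, -0.0333, 0.0459])]
238 [(299, [97, 77, 25], [0.5528, -0.073, 0.0837]), (304, [30, 27, 26], [0.5853, -0.0369, 0.0436])]
240 [(299, [97, 78, 25], [0.554, -0.0715, 0.0766]), (304, [102, 101, 96], [0.5688, -0.0662, 0.0673])]
242 [(299, [98, 80, 27], [0.5552, -0.07, 0.0695]), (304, [98, 97, 94], [0.5644, -0.0744, 0.0699])]
244 [(299, [101, 100, 93], [0.5545, -0.0718, 0.0657]), (304, [97, 95, 92], [0.563, -0.0776, 0.0675])]
```

Depth shows the shut fingertips end about 21 mm above the reported TCP (tip z≈0.0975), so they passed over the peg at side (300,237). I'll go back along the arc and come down lower, watching the force.

```bash
python3 -m crank '[[1,[-0.0025,0.0039,0],[0,0,7]],[1,[-0.0025,0.0039,0],[0,0,7]],[1,[-0.0025,0.0039,0],[0,0,7]],[1,[-0.0025,0.0039,0],[0,0,7]],[1,[-0.0025,0.0039,0],[0,0,7]],[1,[-0.0025,0.0039,0],[0,0,7]],[1,[-0.0025,0.0039,0],[0,0,7]],[1,[0,0,0],[0,0,0]]]'; python3 -m crank '[[1,[0,0,0.004],[0,0,0]],[1,[0,0,0.004],[0,0,0]],[1,[0,0,0.004],[0,0,0]],[1,[0,0,0.003],[0,0,0]],[1,[0,0,0.003],[0,0,0]],[1,[0,0,0.002],[0,0,0]],[1,[0,0,0],[0,0,0]],[1,[0,0,0],[0,0,0]]]'; python3 - <<'E'
from bench import vision
from h import *
s=vision.snapshot('side')
def pt(u,v):
    return (s['R'].T@(np.array([(u-s['cx'])/s['fx'],(v-s['cy'])/s['fy'],1])*s['z_map'][v,u]-s['t'])).round(4)
for u in(306,310,314):
    p=[pt(u,v) for v in range(230,270)]; print(u,[q.tolist() for q in p if q[2]<.1][:14:1])
cv2.imwrite('pics/s4.png',cv2.resize(s['color'][190:330,230:370,::-1],(560,560),interpolation=cv2.INTER_CUBIC))
E
```

```text
time: 6.05
tool_pos: [0.5631, -0.0954, 0.0749]
ee_rot: [3.141, -0.0, 0.048]
wrist_force: [0.5, 0.4, -0.1]
width: 0.0004
finger_force: 0.0
time: 6.85
tool_pos: [0.5632, -0.0947, 0.0548]
ee_rot: [-3.142, -0.0, 0.05]
wrist_force: [0.3, -0.6, 0.7]
width: 0.0002
finger_force: 0.0
306 [[0.5544, -0.0995, 0.0965], [0.5543, -0.1001, 0.0943], [0.5517, -0.1047, 0.0964], [0.5535, -0.102, 0.0908], [0.5536, -0.1022, 0.0884], [0.5535, -0.1026, 0.086], [0.5531, -0.1035, 0.0843], [0.5617, -0.0893, 0.0667], [0.5603, -0.092, 0.0666], [0.5575, -0.0969, 0.0691], [0.5573, -0.0977, 0.067], [0.5553, -0.1014, 0.0682], [0.5543, -0.1035, 0.0675], [0.5541, -0.1042, 0.0655]]
310 [[0.5597, -0.1064, 0.0977], [0.5589, -0.1081, 0.0966], [0.5598, -0.1069, 0.0927], [0.5603, -0.1064, 0.0895], [0.5604, -0.1065, 0.0869], [0.5702, -0.0904, 0.0673], [0.5691, -0.0927, 0.0669], [0.5679, -0.095, 0.0665], [0.5659, -0.0987, 0.0676], [0.5651, -0.1003, 0.0665], [0.5631, -0.104, 0.0675], [0.5607, -0.1084, 0.0694], [0.5596, -0.1105, 0.0689], [0.5595, -0.111, 0.0666]]
314 [[0.5685, -0.1068, 0.0975], [0.5677, -0.1084, 0.0965], [0.5694, -0.1059, 0.0912], [0.5688, -0.1072, 0.0898], [0.5687, -0.1079, 0.0877], [0.5927, -0.0689, 0.0443], [0.589, -0.0752, 0.048], [0.5894, -0.0751, 0.045], [0.5876, -0.0782, 0.0454], [0.5867, -0.0801, 0.0444], [0.5855, -0.0824, 0.044], [0.5831, -0.0868, 0.0458], [0.5823, -0.0885, 0.0446], [0.5811, -0.0908, 0.0442]]
```

View pics/s4.png

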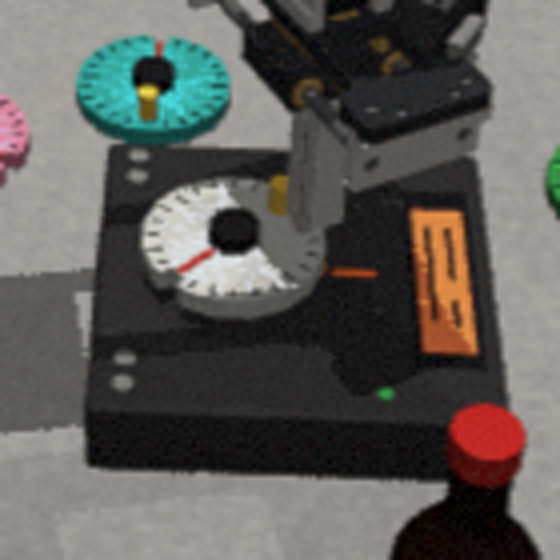

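Side view: fingers at crop (317,210), just right of the peg at (280,195), on the correct side but with the tip still ~10+ mm above the disc. Lower 6 mm more, then push.

```bash
python3 -m crank '[[1,[0,0,0.002],[0,0,0]],[1,[0,0,0.002],[0,0,0]],[1,[0,0,0.002],[0,0,0]],[1,[0,0,0],[0,0,0]]]';  python3 -m crank '[[1,[0.0014,-0.003,0],[0,0,-5]],[1,[0.0014,-0.003,0],[0,0,-5]],[1,[0.0014,-0.003,0],[0,0,-5]],[1,[0.0014,-0.003,0],[0,0,-5]],[1,[0.0014,-0.003,0],[0,0,-5]],[1,[0.0014,-0.003,0],[0,0,-5]],[1,[0.0014,-0.003,0],[0,0,-5]],[1,[0,0,0],[0,0,0]]]'; cat > look.py <<'E'
from bench import vision,robot
from h import *
C=np.array([.529,-.0777])
for n in('top','side'):
    s=vision.snapshot(n); b=(308,203,362,256) if n=='top' else (262,228,318,275)
    for nm,lo,hi,z in(('yellow',(22,120,80),(35,255,255),.082),('red',(0,120,60),(6,255,255),.067)):
        for c,a,m in blobs(s,lo,hi,b,5): p=ray(s,*c,z); print(n,nm,c,a,p.round(4),'yaw',np.degrees(np.arctan2(*(p[:2]-C)[::-1])).round(1))
E
python3 look.py
```

```text
time: 7.3
tool_pos: [0.5628, -0.0946, 0.0483]
ee_rot: [-3.141, 0.001, 0.05]
wrist_force: [-0.6, -0.3, -0.5]
width: 0.0005
finger_force: 0.0
time: 8.1
tool_pos: [0.5659, -0.0718, 0.0488]
ee_rot: [-3.142, -0.0, 0.661]
wrist_force: [0.2, -0.3, 0.6]
width: 0.0003
finger_force: 0.0
top red [341.7 240.7] 22 [ 0.5061 -0.093   0.067 ] yaw -146.2
side yellow [294.9 236. ] 34 [ 0.5488 -0.0624  0.082 ] yaw 37.6
side red [281.3 256.2] 11 [ 0.5047 -0.0919  0.067 ] yaw -149.8
```

The dial turns with the finger now: yaw about -147°, about 120° to go.

```bash
python3 -m crank '[[1,[0.0022,-0.0048,0],[0,0,-8]],[1,[0.0022,-0.0048,0],[0,0,-8]],[1,[0.0022,-0.0048,0],[0,0,-8]],[1,[0.0022,-0.0048,0],[0,0,-8]],[1,[0.0022,-0.0048,0],[0,0,-8]],[1,[0.0022,-0.0048,0],[0,0,-8]],[1,[0.0022,-0.0048,0],[0,0,-8]],[1,[0,0,0],[0,0,0]]]';python3 look.py;  python3 -m crank '[[1,[0.0022,-0.0048,0],[0,0,-8]],[1,[0.0022,-0.0048,0],[0,0,-8]],[1,[0.0022,-0.0048,0],[0,0,-8]],[1,[0.0022,-0.0048,0],[0,0,-8]],[1,[0.0022,-0.0048,0],[0,0,-8]],[1,[0.0022,-0.0048,0],[0,0,-8]],[1,[0,0,0],[0,0,0]]]'; python3 look.py
```

```text
time: 9.0
tool_pos: [0.5442, -0.0436, 0.0489]
ee_rot: [3.141, -0.0, 1.637]
wrist_force: [0.7, -0.5, -0.1]
width: 0.0001
finger_force: 0.0
top red [347.7 230.3] 16 [ 0.5275 -0.1051  0.067 ] yaw -93.2
side yellow [281.1 235.7] 38 [ 0.5231 -0.0505  0.082 ] yaw 102.3
side red [293.5 257.1] 13 [ 0.526  -0.1038  0.067 ] yaw -96.5
time: 9.8
tool_pos: [0.5135, -0.0437, 0.0488]
ee_rot: [-3.141, -0.0, 2.473]
wrist_force: [-0.7, -0.5, -0.3]
width: 0.0004
finger_force: 0.0
side yellow [272.8 242.2] 40 [ 0.4991 -0.0621  0.082 ] yaw 152.4
side red [301.2 251.7] 14 [ 0.5474 -0.0957  0.067 ] yaw -44.4
```

```bash
python3 -m crank '[[1,[0.0017,-0.0036,0],[0,0,-6]],[1,[0.0017,-0.0036,0],[0,0,-6]],[1,[0,0,0],[0,0,0]],[1,[0,0.012,0],[0,0,0]],[1,[0,0,-0.04],[0,0,0]],[1,[0,0,-0.04],[0,0,0]],[1,[0,0,-0.03],[0,0,0]],[1,[0,0,0],[0,0,0]]]';python3 look.py; python3 - <<'E'
from bench import robot, vision
import cv2, pickle
s=vision.snapshot('wrist'); pickle.dump(s,open('w5.pkl','wb')); cv2.imwrite('pics/w5.png',s['color'][:,:,::-1]); print(robot.get_obs()['tool_pos'])
E
```

```text
time: 10.7
tool_pos: [0.5158, -0.0363, 0.1646]
ee_rot: [3.138, 0.011, 2.683]
wrist_force: [1.3, 0.2, 0.1]
width: 0.0002
finger_force: 0.0
top yellow [328.8 244.1] 10 [ 0.4971 -0.0656  0.082 ] yaw 159.2
side yellow [272.3 244.2] 35 [ 0.4957 -0.0672  0.082 ] yaw 162.5
side red [300.7 249.8] 13 [ 0.549  -0.0902  0.067 ] yaw -32.0
[ 0.51180923 -0.03593587  0.15760976]
```

View pics/w5.png

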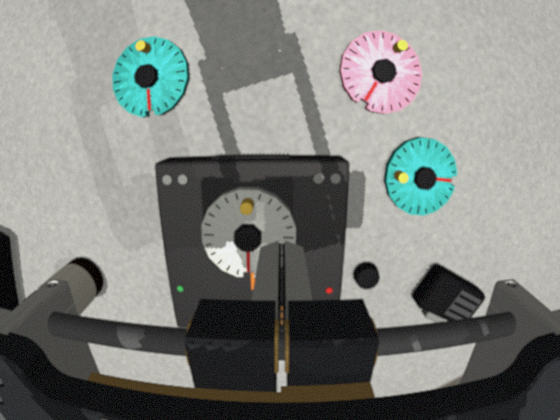

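Wrist view: hub (247,238), stripe straight down at (248,262), orange line at (252,282), peg (246,207). Nearly aligned; computing the remaining angle.

```bash
python3 - <<'E'
import pickle
from h import *
s=pickle.load(open('w5.pkl','rb'));P={}
for nm,lo,hi,box,z in (('peg',(15,80,60),(35,255,255),(236,196,258,218),.085),('stripe',(0,90,40),(6,255,255),(240,245,262,274),.067),('or',(5,120,60),(21,255,255),(240,268,262,294),.045),('hub',(0,0,0),(180,255,60),(230,222,262,252),.077)):
    for c,a,m in blobs(s,lo,hi,box,8):
        v,u=np.nonzero(m); q=np.array([fray(s,x,y,z)[:2] for x,y in zip(u,v)]); P[nm]=q.mean(0)
        w=cv2.fitLine(q.astype(np.float32),2,0,.001,.001).ravel()
        print(nm,c,a,P[nm].round(4),'line',np.degrees(np.arctan2(w[1],w[0])).round(1))
A=lambda a,b:np.degrees(np.arctan2(*(P[b]-P[a])[::-1])).round(1)
print('dial',A('peg','stripe'),A('hub','stripe'),A('peg','hub'),'console',A('hub','or'))
E
```

```text
peg [246.5 206.3] 178 [ 0.4977 -0.062 ] line -43.6
stripe [248.  261.3] 63 [ 0.5526 -0.0918] line -28.8
or [251.8 280.9] 74 [ 0.5841 -0.1065] line -27.4
hub [247.3 237.3] 562 [ 0.5264 -0.0773] line -42.6
dial -28.5 -29.0 -28.1 console -26.8
```

The dial is at about -28.5° and the console at about -27°. A 2° nudge from the same contact pose will centre it.

```bash
python3 -m crank '[[1,[0,0,0.04],[0,0,0]],[1,[0,0,0.04],[0,0,0]],[1,[0,0,0.03],[0,0,0]],[1,[0,0,0],[0,0,0]],[1,[0,-0.006,0],[0,0,0]],[1,[0,-0.006,0],[0,0,0]],[1,[0.0006,-0.0012,0],[0,0,-2]],[1,[0,0,0],[0,0,0]]]'; python3 -m crank '[[1,[0,0,0],[0,0,0]],[1,[0,0.012,0],[0,0,0]],[1,[0,0,-0.04],[0,0,0]],[1,[0,0,-0.04],[0,0,0]],[1,[0,0,-0.03],[0,0,0]],[1,[0,0,0],[0,0,0]],[1,[0,0,0],[0,0,0]]]'; python3 - <<'E'
from bench import vision
from h import *
s=vision.snapshot('wrist');P={}
for nm,lo,hi,box,z in (('peg',(15,80,60),(35,255,255),(232,192,262,222),.085),('stripe',(0,90,40),(6,255,255),(238,243,264,274),.067),('or',(5,120,60),(21,255,255),(238,264,268,298),.045),('hub',(0,0,0),(180,255,60),(230,220,264,254),.077)):
    for c,a,m in blobs(s,lo,hi,box,15):
        v,u=np.nonzero(m); q=np.array([fray(s,x,y,z)[:2] for x,y in zip(u,v)]); P[nm]=q.mean(0)
        w=cv2.fitLine(q.astype(np.float32),2,0,.001,.001).ravel()
        print(nm,c,a,P[nm].round(4),'line',np.degrees(np.arctan2(w[1],w[0])).round(1))
A=lambda a,b:np.degrees(np.arctan2(*(P[b]-P[a])[::-1])).round(1)
print('dial',A('peg','stripe'),A('hub','stripe'),A('peg','hub'),'console',A('hub','or'))
E
```

```text
time: 11.65
tool_pos: [0.5067, -0.049, 0.0508]
ee_rot: [3.141, 0.004, 2.719]
wrist_force: [-0.0, 0.6, 0.6]
width: 0.0005
finger_force: 0.0
time: 12.35
tool_pos: [0.5112, -0.0366, 0.1593]
ee_rot: [3.141, 0.002, 2.721]
wrist_force: [-0.2, -0.2, -0.6]
width: 0.0005
finger_force: 0.0
peg [246.3 205.6] 172 [ 0.4965 -0.0631] line -44.3
stripe [249. 260.] 63 [ 0.5522 -0.0894] line -24.9
or [250.3 279.9] 110 [ 0.5835 -0.1056] line -25.8
hub [247.7 236.3] 556 [ 0.5257 -0.0768] line -38.1
dial -25.3 -25.5 -25.2 console -26.5
```

Aligned within about 1° (dial -25.3°, console -26.5°). Moving over the hub and starting down.

```bash
python3 -m crank '[[1,[-0.0315,-0.0305,0],[0,0,0]],[1,[0,0,0.04],[0,0,0]],[1,[0,0,0.04],[0,0,0]],[1,[0,0,0.018],[0,0,0]],[1,[0,0,0],[0,0,0]],[1,[0,0,0],[0,0,0]]]'; for i in 1 2 3; do :; done; python3 -m crank '[[1,[0,0,0.002],[0,0,0]],[1,[0,0,0.001],[0,0,0]],[1,[0,0,0],[0,0,0]]]'; python3 -m crank '[[1,[0,0,0.002],[0,0,0]],[1,[0,0,0.001],[0,0,0]],[1,[0,0,0],[0,0,0]]]'; python3 look.py
```

```text
time: 13.0
tool_pos: [0.526, -0.0774, 0.0596]
ee_rot: [-3.141, -0.003, 2.72]
wrist_force: [-0.3, 0.4, 0.4]
width: 0.0007
finger_force: 0.0
time: 13.3
tool_pos: [0.5274, -0.0779, 0.0586]
ee_rot: [3.141, 0.001, 2.72]
wrist_force: [-0.2, -0.1, -0.4]
width: 0.0002
finger_force: 0.0
time: 13.6
tool_pos: [0.5267, -0.0778, 0.0546]
ee_rot: [3.142, -0.0, 2.72]
wrist_force: [0.1, -0.8, -0.3]
width: 0.0003
finger_force: 0.0
top yellow [328.4 243.4] 30 [ 0.4985 -0.0648  0.082 ] yaw 157.1
side yellow [272.4 246.5] 35 [ 0.493  -0.0736  0.082 ] yaw 173.5
side red [301. 251.] 11 [ 0.548  -0.0937  0.067 ] yaw -40.1
```

```bash
python3 - <<'E'
from bench import vision
import cv2
s=vision.snapshot('side')
cv2.imwrite('pics/s6.png',cv2.resize(s['color'][205:305,240:360,::-1],(720,600),interpolation=cv2.INTER_CUBIC))
E
```

```text
(no output)
```

View pics/s6.png

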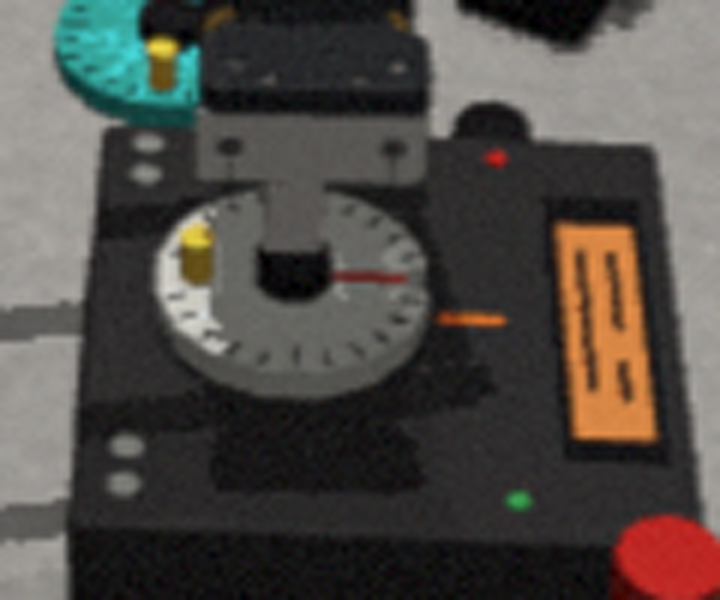

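The tip sits over the hub (297,250) and the stripe (332–405, 275) runs parallel to the orange line (437–505, 319). Pressing in small steps.

```bash
python3 -m crank '[[1,[0,0,0.001],[0,0,0]],[1,[0,0,0.001],[0,0,0]],[1,[0,0,0],[0,0,0]]]'|sed -n 2,4p; python3 -m crank '[[1,[0,0,0.001],[0,0,0]],[1,[0,0,0.001],[0,0,0]],[1,[0,0,0],[0,0,0]]]'|sed -n 2,4p; python3 -m crank '[[1,[0,0,0.001],[0,0,0]],[1,[0,0,0.001],[0,0,0]],[1,[0,0,0],[0,0,0]]]'|sed -n 2,4p
```

```text
tool_pos: [0.5267, -0.0778, 0.0525]
ee_rot: [-3.142, -0.0, 2.72]
wrist_force: [-0.1, 1.0, 0.0]
tool_pos: [0.527, -0.0779, 0.0519]
ee_rot: [3.141, 0.001, 2.72]
wrist_force: [-1.0, 0.6, 5.3]
tool_pos: [0.5271, -0.0779, 0.0507]
ee_rot: [3.141, 0.001, 2.72]
wrist_force: [-3.6, 1.0, 7.8]
```

```bash
python3 -m crank '[[1,[0,0,0.001],[0,0,0]],[1,[0,0,0.001],[0,0,0]],[1,[0,0,0],[0,0,0]]]'|sed -n 2,4p; python3 -m crank '[[1,[0,0,0.001],[0,0,0]],[1,[0,0,0.001],[0,0,0]],[1,[0,0,0],[0,0,0]]]'|sed -n 2,4p; python3 look.py
```

```text
tool_pos: [0.5272, -0.0779, 0.0495]
ee_rot: [3.141, 0.001, 2.72]
wrist_force: [-4.6, 1.0, 11.4]
tool_pos: [0.5272, -0.0779, 0.0494]
ee_rot: [3.141, 0.002, 2.72]
wrist_force: [-7.5, 1.8, 18.6]
top yellow [328.3 243.5] 28 [ 0.4983 -0.0646  0.082 ] yaw 156.9
side yellow [272.4 247.6] 36 [ 0.4917 -0.0766  0.082 ] yaw 178.3
side red [301.5 252. ] 10 [ 0.5475 -0.0967  0.067 ] yaw -45.7
```

The force rises without travel, so the dial may be caught on the pin. Backing off to look.

```bash
python3 -m crank '[[1,[0,0,-0.01],[0,0,0]],[1,[0,0,-0.04],[0,0,0]],[1,[0,0,-0.04],[0,0,0]],[1,[0.03,0.03,-0.02],[0,0,0]],[1,[0.02,0.03,0],[0,0,0]],[1,[0.02,0.03,0],[0,0,0]],[1,[0,0,0],[0,0,0]],[1,[0,0,0],[0,0,0]]]'|sed -n 1,4p; cat > meas.py <<'E'
from bench import vision
import sys
from h import *
w=vision.snapshot('wrist');s=vision.snapshot('side');P={}
def near(sn,f,X,r): # box around predicted pixel
    q=sn['R']@np.array(X)+sn['t']
    if f: th=np.arctan2(np.hypot(*q[:2]),q[2]); d=q[:2]/np.hypot(*q[:2])*th*sn['fx']
    else: d=q[:2]/q[2]*sn['fx']
    u,v=d+[sn['cx'],sn['cy']]; return tuple(max(0,int(k)) for k in(u-r,v-r,u+r,v+r))
for nm,lo,hi,X,r in (('peg',(15,80,60),(35,255,255),(.498,-.0635,.083),14),('stripe',(0,90,40),(6,255,255),(.553,-.090,.066),14),('or',(5,120,60),(21,255,255),(.584,-.1055,.045),15),('hub',(0,0,0),(180,255,60),(.5275,-.0773,.077),18)):
    for c,a,m in blobs(w,lo,hi,near(w,1,X,r),15):
        v,u=np.nonzero(m); q=np.array([fray(w,x,y,X[2])[:2] for x,y in zip(u,v)]); P[nm]=q.mean(0)
        l=cv2.fitLine(q.astype(np.float32),2,0,.001,.001).ravel()
        print(nm,c,a,P[nm].round(4),'line',np.degrees(np.arctan2(l[1],l[0])).round(1))
A=lambda a,b:np.degrees(np.arctan2(*(P[b]-P[a])[::-1])).round(1)
try: print('dial',A('peg','stripe'),A('hub','stripe'),A('peg','hub'),'console',A('hub','or'))
except KeyError as e: print(e)
# disc face plane from the side depth map
v,u=np.mgrid[225:290,255:320]; z=s['z_map'][225:290,255:320]
X=(np.stack([(u-s['cx'])/s['fx']*z,(v-s['cy'])/s['fy']*z,z],-1)-s['t'])@s['R']
hsv=cv2.cvtColor(s['color'],cv2.COLOR_RGB2HSV)[225:290,255:320]
r=np.hypot(X[...,0]-.5275,X[...,1]+.0773); k=(r>.016)&(r<.042)&(X[...,2]>.055)&(X[...,2]<.075)&(hsv[...,1]<60)&(hsv[...,2]>70)
x=X[k]; a=np.linalg.lstsq(np.c_[x[:,0]-.5275,x[:,1]+.0773,np.ones(len(x))],x[:,2],rcond=None)[0]
print('disc plane slope,z',a.round(4),len(x))
y0,x0=210,240
A1=cv2.resize(s['color'][210:300,250:350],(400,360),interpolation=cv2.INTER_CUBIC)
b=near(w,1,(.535,-.082,.067),50); B1=cv2.resize(w['color'][b[1]:b[3],b[0]:b[2]],(360,360),interpolation=cv2.INTER_CUBIC)
cv2.imwrite(sys.argv[1],np.hstack([A1,B1])[:,:,::-1])
E
python3 meas.py pics/m7.png
```

```text
time: 16.15
tool_pos: [0.4997, 0.0332, 0.1547]
ee_rot: [-3.141, 0.0, 2.722]
wrist_force: [0.4, 0.1, -0.4]
peg [187.9 244.5] 161 [ 0.4958 -0.0598] line -62.2
stripe [196.1 292.1] 56 [ 0.5513 -0.0876] line -23.6
hub [192.8 271.3] 442 [ 0.5244 -0.0725] line -52.1
'or'
disc plane slope,z [-0.0034 -0.0008  0.0604] 672
```

View pics/m7.png

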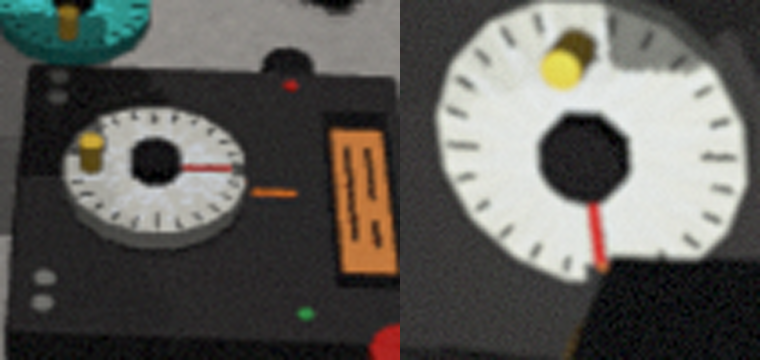

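```bash
python3 - <<'E'
import pickle
from bench import vision
from h import *
for nm,s in(('before',pickle.load(open('side0.pkl','rb'))),('topbefore',pickle.load(open('top0.pkl','rb'))),('now',vision.snapshot('side')),('topnow',vision.snapshot('top'))):
    v,u=np.mgrid[0:420,0:560]; z=s['z_map']
    X=(np.stack([(u-s['cx'])/s['fx']*z,(v-s['cy'])/s['fy']*z,z],-1)-s['t'])@s['R']
    h=cv2.cvtColor(s['color'],cv2.COLOR_RGB2HSV); r=np.hypot(X[...,0]-.5275,X[...,1]+.0773)
    def fit(k): 
        x=X[k]; a=np.linalg.lstsq(np.c_[x[:,0]-.5275,x[:,1]+.0773,np.ones(len(x))],x[:,2],rcond=None)[0]; return a.round(4),len(x)
    ok=z>0
    print(nm,'disc',fit(ok&(r>.016)&(r<.042)&(X[...,2]>.053)&(X[...,2]<.076)&(h[...,1]<60)&(h[...,2]>70)),'console',fit(ok&(r>.055)&(r<.068)&(X[...,2]>.035)&(X[...,2]<.055)&(h[...,2]<80)))
E
```

```text
before disc (array([ 0.0009, -0.0001,  0.0675]), 697) console (array([-0.0005,  0.0018,  0.0455]), 611)
topbefore disc (array([-0.0035,  0.0015,  0.0672]), 1073) console (array([ 0.0032, -0.0015,  0.0453]), 1157)
now disc (array([-0.0016, -0.0014,  0.0605]), 670) console (array([-0.0002,  0.0014,  0.0455]), 708)
topnow disc (array([0.0063, 0.0239, 0.0608]), 471) console (array([ 0.0006, -0.0008,  0.0453]), 542)
```

From the side, the disc has dropped 7.0 mm to 15 mm above the console top, level within 0.003 rad, and the notch is on the pin. That is home. The arm is clear, so I'm handing in.

```bash
python3 -c "
from bench import robot
print(robot.close_job())"
```

```text
the job is handed in; nothing more can be done
None
```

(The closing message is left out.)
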